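Put the sharpening stone away in its slide-lid case

ROBOT

A 6-joint arm with a two-finger parallel gripper is mounted at the origin on the work surface. World frame = base frame: x ahead of the robot, y to its left, z up, the work surface at z = 0. Lengths are in m, angles in rad, forces in N, time in s.
With the tool pointing down it reaches from about 0.25 to 0.725 m from the base axis. Payload 4 kg.
Tool frame: the origin (TCP) lies at the very end of the fingers, on their centre line; the grasp point (between the pads) lies 19 mm behind it; z points along the fingers, y is the line along which they close (so a half turn about z gives the same grasp; the last joint's range is limited). The gripper opens to 85 mm and grips with 20 to 120 N. Pads are 22 mm wide; open, the fingers measure 114 mm over their backs; the gripper's body (76 mm by 85 mm) begins 54 mm behind the grasp point. The pads swing forward as they close: fully open they stand 13 mm farther back than shut.
Start: joints at [1.17, 0.241, 0.005, 1.335, 0, 1.571], TCP at [0.195, 0.46, 0.231] pointing down, gripper open.
Joint ranges: [-2.72, 2.72], [-1.05, 1.87], [-1.09, 1.28], [-1.99, 2.15], [-1.42, 1.44], [-3.14, 3.14]. Speed limits (rad/s): [2.79, 2.79, 3.14, 3.14, 3.14, 3.14].

INTERFACE

Orientations are given as a unit quaternion [x, y, z, w].
In Python, from workcell import bot gives the robot as it stands.
- The arm moves only by the tool carry_out, never from a script. Its argument "increments" is one flat list of numbers, 5 for each row, row after row: the finger opening in cm, from 0 to 8.54, then the shift along the tool's x, y, z in cm, then the turn about the tool's z in rad. A call has exactly 5 rows; each row shifts and turns the commanded pose from where the row before left it, along the tool's axes as they then stand; what a row does not reach is not made up. A row lasts 1/8 s, in which the tool goes at most 62.5 mm and 10.7 degrees, less where a joint would pass 70% of its speed; a pose out of reach is approached as far as the arm can. A call with a gripper value outside its range is refused whole. The fingers move at their own pace and stop on an object; the grip force is fixed at half the most. Time passes only in rows, so rows that do not move let the fingers close, or fill a call up. It gives the time, the measured TCP pose, the force, the opening and the grip force at its end, in the units of the state.
- bot.get_obs(): the state, without advancing time (a new reading comes with each control period).
- bot.camera(name): name is "scene" or "top" or "wrist"; returns a dict with "pixels" (480x640x3 uint8, blue, green, red), "range_z" (480x640 float32, m along the optical axis (not along the pixel's ray), 0 where there is no reading), "mtx" (3x3 intrinsics, pixels), "eye" and "attitude" of the camera in the world. Camera axes: x right, y down, z forward; pixel columns grow to the right and rows downward; lengths in m; the calibration is good to about 2 mm. A picture is of the moment at which its call begins.
- bot.job_done(): hands the job in; it is judged then, once.
Trained networks look in a picture, given as the dict that the camera call returned (one of the last four; its "shot" number tells which), for a name from the list of things; names that differ only in an ending like _2 or _b are one class to them, and where a whole thing is asked for, a point or a joint stands for the part that bears it (a point fixed in the world has none). Each returns a list of dicts, best first, with "p" (0 to 1); they miss things now and then, are a little off and sometimes report something else, mostly with a low value. They report only what shows in the picture. A call takes as long as a camera call. They do not tell look-alikes from the thing itself.
- bot.find_in(picture, name): "xyz" ([x, y, z] in m, in the coordinates of the camera as it stood for that picture, good to about 4 mm: the middle of the surface that is visible of it).
- bot.regions_of(picture, name): "mask" (480x640 bool, what is visible of it).
- bot.place_of(picture, name): "xyz" ([x, y, z] in m, in the coordinates of the camera as it stood for that picture, good to about 4 mm: a listed point, or the origin of a listed thing).
The state is a dict: "clock": time; "joint_pos": joint angles; "joint_vel": joint speeds; "tau": joint torques, N m; "eef_pos": TCP position; "tool_rot": TCP orientation; "ft_force": force on the tool from outside, world axes, zero at the start; "ft_torque": the same for the moment, N m; "grip_width": finger opening in m; "grasp_force": force on a finger pad.
Only numpy, scipy, OpenCV 4.12 (cv2) and the standard library are available. Lean on these libraries where they do the work, as an engineer would, in place of code of your own. Each camera call takes 0.05 s, during which the arm holds its last target. There are 200 camera calls.

TASK

Put the sharpening stone away: slide the lid of the bamboo case open, lay the stone flat in the long compartment without dropping it, and slide the lid fully home past its spring catch, until it meets the stop. Do not lean hard on the lid or push it roughly, and leave the other things on the counter where they are.

Things in the scene. Friction and masses are not known exactly. Their poses are not given: they have to be found in the camera images.
- case: Bamboo case with a flat sliding lid, 240 long (x) x 132 wide (y) x 56 high, on rubber feet: it does not move when pushed. Origin: centre of its underside; +x points along it to the back wall (where the lid's stop is), z up. Floor 8 thick; back wall 8 thick, 56 high; side walls 8 thick, with lips (52 to 56 high) over the lid's edges that leave an opening 110 wide, 116 below the lips.
- case_bay (a point): Centre of the floor of the case's long compartment (150 long x 116 wide, 36 deep below the lid): x = +37, y = 0, z = 8 mm in the case's frame, same axes. A cross partition (6 thick, its top 34 above the case's underside) at case x = -41 parts it from a short empty compartment at the front.
- case_catch (a point): Spring catch of the lid: a sprung steel ball in the middle of the top of the case's low front wall (14 thick, 43 high; the lid passes over it), at case x = -113. Closing, the lid meets it 13 mm from home; the push needed rises to some 11 to 15 N about 10 mm from home, falls again, and it is passed at 6 mm: then push on to the solid stop. Let go on the catch, the lid stays ajar.
- lid (a joint): How far the lid is open along the case's -x, m: 0 = fully home on its stop, 0.165 = end of travel (it cannot come off). Starts 20 to 70 mm open. The lid is a flat panel 232 x 122 x 7, top 51.5 above the case's underside. Open by j, its rear edge is at case x = 112 mm - j; all behind that is uncovered. It takes about 2.5 N to slide. Fingers must not load it above 60 N.
- lid_recess (a point): Middle of the floor of the lid's thumb recess: a square-cornered pocket 40 long (case's x) x 50 wide x 4.5 deep in the lid's top, floor 47 above the case's underside; at case x = -80 mm - joint value, y = 0, same axes as the case. The lid's only grip: closed fingertips go down into the recess until they touch its floor and push on its end walls.
- stone: Sharpening stone, a plain grey rectangular block 120 long (x) x 45 wide (y) x 25 high (z), two layers, about 0.3 kg, lying flat on the counter. Origin: centre of its underside; z up.
- tin: Bystander: flat closed fish tin with round ends, bare metal, 126 long (x) x 60 wide x 22 high; it may lie in the stone's place and the stone in its. Origin: centre of its underside.
- knife: Bystander: paring knife, black handle, 215 long (x), 15 high. Origin: under the bolster between handle and blade.
- spice: Bystander: spice jar, 44 diameter, 100 high. Origin: centre of its underside.
- sauce: Bystander: sauce bottle, 62 diameter, 190 high. Origin: centre of its underside.
- bowl: Bystander: white bowl, 120 diameter, 50 high. Origin: centre of its underside.
- mug: Bystander: white mug, 80 diameter, 90 high. Origin: centre of its underside.
- spoon: Bystander: wooden spoon, 240 long, lying flat. Origin: middle of its underside.
Not all that is in view belongs to the job. What is shaped like the stone but orange, red or yellow is not meant.

How it is judged:
At the end, for the whole second after the job is handed in: The lid is home, within 2 mm of its stop, and still; the stone lies flat (within 5 degrees, either face up) and at rest on the floor of the case's long compartment, under the lid (value of joint lid below 0.002 m and velocity of joint lid between -0.005 and 0.005 m/s and x of stone in the frame of case between -0.02 and 0.09 m and y of stone in the frame of case between -0.045 and 0.045 m and linear speed of stone below 0.01 m/s and ((angle between stone's own z axis and vertical below 0.08 rad and z of stone in the frame of case between 0.004 and 0.013 m) or (angle between stone's own z axis and vertical above 3.06 rad and z of stone in the frame of case between 0.029 and 0.038 m))); the robot touches nothing.
It fails at once if the stone is dropped (it falls free faster than 0.6 m/s, a drop of about 18 mm) (contact force between the fingers and stone below 0.1 N and linear speed of stone above 0.6 m/s).
It fails at once if the fingers load the case or its thin lid with more than 60 N (contact force between the fingers and case above 60 N).
It fails at once if another thing on the counter is shifted by more than 30 mm (distance of any of tin, knife, spice, sauce, bowl, mug, spoon from where it was at the start of the episode above 0.03 m).
It also fails if it takes over 69 s, if anything falls off the work surface, if the arm or the gripper's body presses on something with over 40 N, if the wrist force passes 120 N, or if a joint passes its speed limit or range.

## Working session

There is one attempt and no reset: what is moved stays moved. The work goes in short steps, Python scripts to look and compute and a tool call to move; the robot and the scene stay as the last step left them, time stands still between calls to the robot, and variables do not carry over. Pictures are saved under pics/ and viewed, at most 10 in all, crops included, and the job is handed in when it is done.

Besides the shell and the picture viewer there is one more tool, called after "Request:" by a JSON object that holds its "name" and its "arguments", one argument or row to a line. carry_out: Moves the arm, as the interface text tells. Its arguments: {"type":"object","properties":{"increments":{"type":"array","items":{"type":"number"}}},"required":["increments"]}

```bash
mkdir -p pics
cat > h.py <<'E'
import numpy as np, cv2
from workcell import bot
from scipy.spatial.transform import Rotation as R
def T(p):
    a=np.array(p["attitude"]); 
    return (R.from_quat(a).as_matrix() if a.size==4 else a.reshape(3,3)), np.array(p["eye"])
def w(p,xyz):
    r,e=T(p); return r@np.array(xyz)+e
def cloud(p,m):
    v,u=np.nonzero(m&(p["range_z"]>0)); z=p["range_z"][v,u]; K=p["mtx"]
    c=np.stack([(u-K[0,2])*z/K[0,0],(v-K[1,2])*z/K[1,1],z],1); r,e=T(p); return c@r.T+e
def pix(p,x):
    r,e=T(p); c=r.T@(np.array(x)-e); return (p["mtx"]@(c/c[2]))[:2].round()
def st():
    o=bot.get_obs(); print("t",o["clock"],"p",np.round(o["eef_pos"],4),"rpy",np.round(R.from_quat(o["tool_rot"]).as_euler("xyz"),3),"f",np.round(o["ft_force"],1),"w",o["grip_width"],o["grasp_force"],"q",np.round(o["joint_pos"],2)); return o
E
python3 - <<'E'
from h import *
o=st()
print(R.from_quat(o["tool_rot"]).as_matrix().round(2))
ps={n:bot.camera(n) for n in("top","scene")}
print(ps["top"]["attitude"],ps["top"]["eye"])
for n,p in ps.items():
    cv2.imwrite(f"pics/{n}0.png",p["pixels"])
    for t in("case","stone","tin","lid_recess","case_bay","case_catch"):
        print(n,t,[(np.round(w(p,d["xyz"]),3),round(d["p"],2)) for d in bot.place_of(p,t)[:3]])
E
```

```text
t 0.0 p [0.1948 0.4598 0.2304] rpy [-3.14  -0.     2.741] f [ 0.  -0.4 -0.3] w 0.08581341864886054 0.0 q [1.17 0.24 0.   1.34 0.   1.57]
[[-0.92  0.39 -0.  ]
 [ 0.39  0.92 -0.  ]
 [ 0.   -0.   -1.  ]]
[ 0.71727091 -0.69527534  0.03794119 -0.02598287] [4.32065293e-01 8.07076235e-04 1.26127204e+00]
top case [(array([ 0.53 ,  0.156, -0.   ]), 0.66), (array([0.528, 0.045, 0.047]), 0.31)]
top stone [(array([ 0.717, -0.084, -0.003]), 0.89), (array([ 0.59 , -0.309, -0.003]), 0.84), (array([ 0.733, -0.392, -0.003]), 0.75)]
top tin [(array([ 0.401, -0.283, -0.002]), 0.73)]
top lid_recess [(array([0.526, 0.028, 0.049]), 0.59)]
top case_bay [(array([0.532, 0.192, 0.01 ]), 0.57)]
top case_catch [(array([0.532, 0.048, 0.044]), 0.93)]
scene case [(array([ 0.53 ,  0.157, -0.002]), 0.71)]
scene stone [(array([ 0.591, -0.311,  0.007]), 0.9), (array([ 0.718, -0.083,  0.002]), 0.83), (array([ 0.725, -0.395, -0.004]), 0.79)]
scene tin [(array([ 0.398, -0.285,  0.001]), 0.61), (array([ 0.528,  0.156, -0.001]), 0.49), (array([0.531, 0.193, 0.008]), 0.36)]
scene lid_recess [(array([0.529, 0.02 , 0.049]), 0.66)]
scene case_bay [(array([0.533, 0.193, 0.012]), 0.88)]
scene case_catch [(array([0.531, 0.049, 0.046]), 0.95), (array([ 0.352,  0.227, -0.001]), 0.27)]
```

View pics/top0.png

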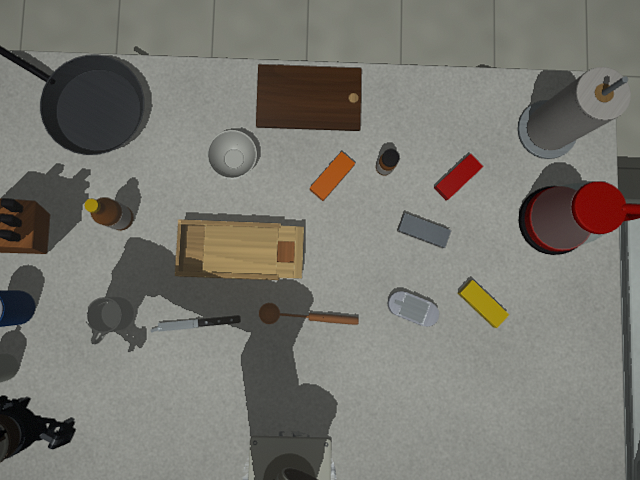

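Run:
```python
from h import *
p=bot.camera("top")
for x in([.53,.156,0],[.717,-.084,.025],[.59,-.309,.025],[.733,-.392,.025],[.401,-.283,.02],[.526,.028,.049]): print(x,pix(p,x))
for nm in("stone","case","tin","lid"):
  for d in bot.regions_of(p,nm)[:4]:
    c=cloud(p,d["mask"]); zt=np.percentile(c[:,2],90); s=c[abs(c[:,2]-zt)<.006]
    (cx,cy),(a,b),an=cv2.minAreaRect(s[:,:2].astype(np.float32)*1000)
    bx=cv2.boxPoints(((cx,cy),(a,b),an)).round()
    print(nm,round(d["p"],2),"ztop",zt.round(3),"c",round(cx),round(cy),"size",round(a),round(b),round(an,1),bx.tolist(), "bgr",p["pixels"][d["mask"]].mean(0).round())
```

```text
[0.53, 0.156, 0] [232. 250.]
[0.717, -0.084, 0.025] [333. 176.]
[0.59, -0.309, 0.025] [425. 231.]
[0.733, -0.392, 0.025] [460. 174.]
[0.401, -0.283, 0.02] [413. 309.]
[0.526, 0.028, 0.049] [284. 252.]
stone 0.72 ztop 0.028 c 593 -308 size 120 46 71.1 [[552.0, -358.0], [595.0, -372.0], [634.0, -259.0], [591.0, -244.0]] bgr [96. 93. 87.]
stone 0.66 ztop 0.027 c 728 -392 size 45 121 44.7 [[670.0, -364.0], [755.0, -450.0], [787.0, -419.0], [702.0, -333.0]] bgr [ 25.  28. 126.]
stone 0.61 ztop 0.028 c 421 -452 size 121 47 47.7 [[363.0, -481.0], [397.0, -513.0], [479.0, -423.0], [444.0, -392.0]] bgr [ 25. 129. 148.]
stone 0.6 ztop 0.028 c 720 -81 size 45 120 51.0 [[659.0, -61.0], [752.0, -137.0], [781.0, -102.0], [687.0, -26.0]] bgr [ 28.  82. 158.]
case 0.75 ztop 0.056 c 529 132 size 295 132 89.6 [[462.0, -14.0], [594.0, -15.0], [596.0, 279.0], [464.0, 280.0]] bgr [ 79. 115. 136.]
tin 0.77 ztop 0.026 c 404 -283 size 124 59 69.8 [[355.0, -331.0], [410.0, -351.0], [453.0, -235.0], [398.0, -214.0]] bgr [134. 130. 125.]
tin 0.27 ztop 0.189 c 601 427 size 27 26 37.9 [[582.0, 429.0], [598.0, 409.0], [620.0, 426.0], [604.0, 446.0]] bgr [39. 63. 77.]
lid 0.94 ztop 0.055 c 527 101 size 121 233 0.7 [[465.0, 217.0], [468.0, -16.0], [589.0, -14.0], [586.0, 218.0]] bgr [ 86. 128. 150.]
lid 0.17 ztop 0.017 c 353 234 size 20 208 7.3 [[330.0, 336.0], [356.0, 129.0], [376.0, 132.0], [350.0, 338.0]] bgr [83. 83. 79.]
```

The case's +x points to world +y (image left). The grey stone is at pixel (424,230), the tin at (413,308), and the lid is about 51 mm open with its recess at (287,252). I'll hover over the recess with the fingers closed.

Request:
{"name": "carry_out", "arguments": {
  "increments": [0,0,0,0,0.18,0,0,0,0,0.18,0,0,0,0,0.18,0,0,0,0,0.18,0,0,0,0,0.18]
}}

```text
clock: 1.58
eef_pos: [0.1951, 0.4604, 0.2313]
tool_rot: [0.608, 0.794, -0.0, 0.0]
ft_force: [0.0, 0.5, -0.8]
grip_width: -0.0001
grasp_force: 0.0
```

Request:
{"name": "carry_out", "arguments": {
  "increments": [0,0,0,0,0.14,0,0,0,0,0.13,0,-4,3,0,0,0,-4,3,0,0,0,-4,3,0,0]
}}

```text
clock: 2.2
eef_pos: [0.2857, 0.3393, 0.2314]
tool_rot: [0.707, 0.707, 0.0, 0.0]
ft_force: [0.4, 1.2, 0.2]
grip_width: -0.0001
grasp_force: 0.0
```

Request:
{"name": "carry_out", "arguments": {
  "increments": [0,-4,3,0,0,0,-4,3,0,0,0,-4,3,0,0,0,-4,3,0,0,0,-4,3,0,0]
}}

```text
clock: 2.82
eef_pos: [0.436, 0.139, 0.2315]
tool_rot: [0.707, 0.707, 0.0, 0.0]
ft_force: [-0.1, 0.1, -0.3]
grip_width: 0.0002
grasp_force: 0.0
```

Request:
{"name": "carry_out", "arguments": {
  "increments": [0,-4,3,0,0,0,-4,3,0,0,0,-4,3,0,0,0,0,0,4,0,0,0,0,4,0]
}}

```text
clock: 3.45
eef_pos: [0.526, 0.0194, 0.1506]
tool_rot: [0.708, 0.706, 0.001, 0.001]
ft_force: [-0.6, 1.4, 0.2]
grip_width: -0.0003
grasp_force: 0.0
```

Run:
```python
from h import *
st(); p=bot.camera("wrist"); cv2.imwrite("pics/w1.png",p["pixels"])
for t in("case","lid_recess","case_catch"):
    print(t,[(np.round(w(p,d["xyz"]),4),round(d["p"],2)) for d in bot.place_of(p,t)[:2]])
c=cloud(p,np.ones((480,640),bool)); print(p["eye"])
for x in range(470,600,12):
    print(x,[ (lambda s: round(float(np.median(s))*1000,1) if len(s) else -1)(c[(abs(c[:,0]-x/1000)<.003)&(abs(c[:,1]-y/1000)<.003)][:,2]) for y in range(-15,80,6)])
```

```text
t 3.45 p [0.526  0.0194 0.1506] rpy [ 3.14  -0.     1.569] f [-0.6  1.4  0.2] w -0.0002867790938950834 0.0 q [ 0.04  0.34 -0.08  1.15  0.    1.61]
case [(array([0.5294, 0.1615, 0.0013]), 0.61)]
lid_recess [(array([0.5328, 0.0225, 0.0498]), 0.65), (array([ 0.3786, -0.0365, -0.0043]), 0.4)]
case_catch [(array([0.5302, 0.0431, 0.0404]), 0.67)]
[0.52594673 0.09377405 0.29371734]
470 [52.1, 52.2, 52.0, 51.7, 52.2, 52.0, 52.1, 232.1, 238.4, 56.0, 56.4, 56.5, 56.6, 56.5, 56.4, 56.4]
482 [52.3, 52.1, 52.2, 51.9, 52.0, 52.3, 230.6, 236.9, 228.5, 52.1, 52.0, 51.9, 52.0, 52.1, 51.8, 52.0]
494 [52.1, 52.1, 52.0, 52.2, 211.1, 220.6, 221.2, 219.4, 211.3, 52.0, 51.9, 52.0, 52.0, 52.1, 52.0, 51.9]
506 [52.3, 52.0, 52.2, 51.7, 47.9, 48.2, 206.6, 206.3, 205.7, 245.5, 51.7, 52.2, 52.1, 52.1, 51.9, 52.0]
518 [52.0, 52.1, 52.1, 51.1, 47.7, 47.7, 47.6, 175.3, 226.8, 244.2, 51.6, 52.0, 51.8, 52.0, 52.1, 52.0]
530 [52.1, 52.2, 52.1, 51.1, 199.1, 197.3, 197.2, 226.4, 226.1, 236.3, 51.8, 52.1, 52.1, 52.1, 52.1, 52.0]
542 [51.8, 52.1, 51.8, 50.9, 47.5, 47.6, 47.8, 194.6, 230.2, 245.3, 51.6, 52.0, 52.0, 52.2, 51.9, 52.0]
554 [52.1, 52.1, 52.2, 51.6, 209.9, 207.4, 207.5, 215.7, 206.9, 48.0, 51.9, 52.0, 52.1, 52.0, 51.9, 52.1]
566 [52.0, 52.1, 51.9, 52.0, 209.1, 227.3, 229.8, 230.4, 223.1, 52.1, 51.9, 52.0, 51.9, 52.0, 52.0, 52.0]
578 [52.2, 52.1, 52.1, 52.1, 52.2, 52.0, 52.2, 237.2, 236.1, 51.9, 52.0, 52.1, 52.0, 52.0, 52.1, 52.1]
590 [51.9, 52.0, 51.9, 51.9, 52.2, 52.0, 52.2, 52.4, 52.8, 56.6, 56.5, 56.6, 56.6, 56.6, 56.5, 56.4]
```

View pics/w1.png

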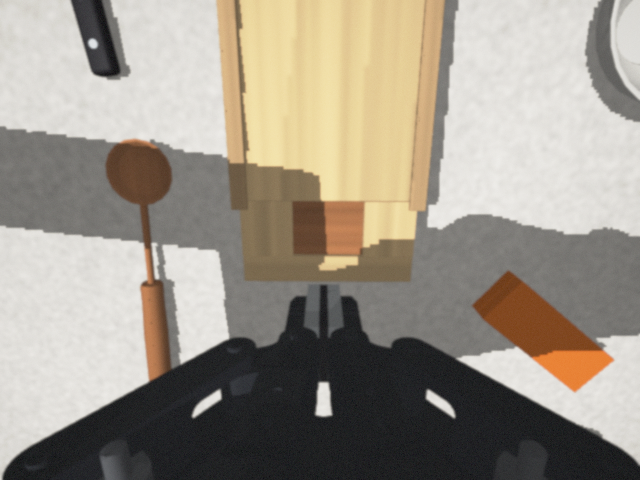

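The picture shows the recess at (328,228), its wood edges at x 0.504–0.554 and y 0.003–0.044, floor 0.0475. The tips need +3 mm in x and +4 mm in y.

Request:
{"name": "carry_out", "arguments": {
  "increments": [0,0.4,0.3,3,0,0,0,0,3,0,0,0,0,3,0,0,0,0,0.5,0,0,0,0,0.3,0]
}}

```text
clock: 4.28
eef_pos: [0.5297, 0.0246, 0.0551]
tool_rot: [0.707, 0.707, 0.001, 0.001]
ft_force: [0.9, -0.2, 1.0]
grip_width: -0.0004
grasp_force: 0.0
```

Request:
{"name": "carry_out", "arguments": {
  "increments": [0,0,0,0.2,0,0,0,0,0.1,0,0,0,0,0.1,0,0,0,0,0,0,0,0,0,0,0]
}}

```text
clock: 4.9
eef_pos: [0.5281, 0.0244, 0.0493]
tool_rot: [0.707, 0.707, -0.0, -0.0]
ft_force: [0.5, -0.9, -0.2]
grip_width: 0.0
grasp_force: 0.0
```

Request:
{"name": "carry_out", "arguments": {
  "increments": [0,0,0,0.1,0,0,0,0,0.05,0,0,0,0,0,0,0,0,0,0,0,0,0,0,0,0]
}}

```text
clock: 5.52
eef_pos: [0.5281, 0.0244, 0.0478]
tool_rot: [0.707, 0.707, 0.0, 0.0]
ft_force: [-0.3, -0.1, -0.1]
grip_width: -0.0004
grasp_force: 0.0
```

Request:
{"name": "carry_out", "arguments": {
  "increments": [0,-0.4,0,0,0,0,-0.4,0,0,0,0,-0.3,0,0,0,0,-0.3,0,0,0,0,-0.3,0,0,0]
}}

```text
clock: 6.15
eef_pos: [0.528, 0.0075, 0.0478]
tool_rot: [0.707, 0.707, 0.0, -0.0]
ft_force: [0.1, 3.0, 0.3]
grip_width: -0.0003
grasp_force: 1.3
```

Request:
{"name": "carry_out", "arguments": {
  "increments": [0,-0.5,0,0,0,0,-0.5,0,0,0,0,-0.6,0,0,0,0,-0.6,0,0,0,0,-0.6,0,0,0]
}}

```text
clock: 6.78
eef_pos: [0.5279, -0.0211, 0.0478]
tool_rot: [0.707, 0.707, -0.0, -0.0]
ft_force: [0.4, 3.2, 1.4]
grip_width: -0.0004
grasp_force: 1.3
```

Request:
{"name": "carry_out", "arguments": {
  "increments": [0,-0.7,0,0,0,0,-0.7,0,0,0,0,-0.7,0,0,0,0,-0.7,0,0,0,0,-0.7,0,0,0]
}}

```text
clock: 7.4
eef_pos: [0.5278, -0.0561, 0.0477]
tool_rot: [0.707, 0.707, -0.0, -0.0]
ft_force: [-1.2, 3.0, 1.0]
grip_width: 0.0001
grasp_force: 1.4
```

Request:
{"name": "carry_out", "arguments": {
  "increments": [0,-0.7,0,0,0,0,-0.7,0,0,0,0,-0.7,0,0,0,0,-0.7,0,0,0,0,-0.5,0,0,0]
}}

```text
clock: 8.02
eef_pos: [0.5279, -0.0891, 0.0477]
tool_rot: [0.707, 0.707, -0.0, -0.0]
ft_force: [-2.0, 3.1, 0.1]
grip_width: -0.0002
grasp_force: 1.3
```

Request:
{"name": "carry_out", "arguments": {
  "increments": [0,0.2,0,0,0,0,0,0,-2,0,0,0,0,-4,0,0,0,0,-4,0,0,0,0,0,0]
}}

```text
clock: 8.65
eef_pos: [0.5318, -0.0876, 0.1521]
tool_rot: [0.707, 0.707, 0.003, 0.005]
ft_force: [1.4, -0.3, -0.1]
grip_width: 0.0002
grasp_force: 0.0
```

```bash
cat > lid.py <<'E'
from h import *
def run():
  st(); p=bot.camera("top")
  for nm in("lid","stone","case"):
    for d in bot.regions_of(p,nm)[:2]:
      c=cloud(p,d["mask"]); zt=np.percentile(c[:,2],85) if nm!="lid" else .052; s=c[abs(c[:,2]-zt)<.005]
      if len(s)<20: continue
      (cx,cy),(a,b),an=cv2.minAreaRect(s[:,:2].astype(np.float32)*1000)
      print(nm,round(d["p"],2),zt.round(3) if nm!="lid" else "",round(cx,1),round(cy,1),round(a),round(b),round(an,1),"yrange",np.percentile(s[:,1],[1,99]).round(3))
  return p
if __name__=="__main__": run()
E
python3 lid.py
```

```text
t 8.65 p [ 0.5318 -0.0876  0.1521] rpy [3.132e+00 3.000e-03 1.571e+00] f [ 1.4 -0.3 -0.1] w 0.00023061153780922275 0.0 q [-0.16  0.36 -0.05  1.16 -0.    1.41]
lid 0.16  592.0 407.1 16 55 67.2 yrange [0.397 0.423]
stone 0.98 0.027 719.2 -81.6 45 121 50.9 yrange [-0.128 -0.033]
stone 0.85 0.027 727.6 -390.3 44 119 45.3 yrange [-0.44  -0.341]
case 0.58 0.055 528.6 108.4 343 133 89.5 yrange [-0.057  0.278]
```

Request:
{"name": "carry_out", "arguments": {
  "increments": [7,-4.4,1.2,0,0,7,-4.4,1.2,0,0,7,-4.4,1.2,0,0,7,-4.4,1.2,0,0,7,-4.4,1.3,0,0]
}}

```text
clock: 9.48
eef_pos: [0.5886, -0.3078, 0.1459]
tool_rot: [0.707, 0.707, -0.001, -0.001]
ft_force: [0.9, 0.1, 0.4]
grip_width: 0.0704
grasp_force: 0.0
```

Request:
{"name": "carry_out", "arguments": {
  "increments": [7,0,0,0,0.11,7,0,0,0,0.11,7,0,0,0,0.11,7,0,0,0,0,7,0,0,0,0]
}}

```text
clock: 10.1
eef_pos: [0.5887, -0.3064, 0.1468]
tool_rot: [0.813, 0.582, -0.0, -0.001]
ft_force: [-1.3, 0.5, 0.2]
grip_width: 0.0698
grasp_force: 0.0
```

Run:
```python
from h import *
o=st(); p=bot.camera("wrist"); cv2.imwrite("pics/w2.png",p["pixels"])
for d in bot.regions_of(p,"stone")[:2]:
    m=d["mask"];c=cloud(p,m); s=c[abs(c[:,2]-.026)<.006]; print(d["p"],len(s),p["pixels"][m].mean(0).round())
    if len(s)<50: continue
    r=cv2.minAreaRect(s[:,:2].astype(np.float32)*1000); print(r,cv2.boxPoints(r).round().tolist(),np.median(s[:,2]))
    (cx,cy),_,_=r; M=R.from_quat(o["tool_rot"]).as_matrix()
    print("shift cm tool",(M.T@(np.array([cx/1000,cy/1000,.004])-o["eef_pos"])*100).round(2))
```

```text
t 10.1 p [ 0.5887 -0.3064  0.1468] rpy [-3.14  -0.     1.242] f [-1.3  0.5  0.2] w 0.0698098307987838 0.0 q [-0.48  0.61  0.35  1.31 -0.    1.42]
0.91 635 [ 60. 163. 181.]
((423.1275634765625, -454.68878173828125), (125.71723175048828, 26.47054672241211), 35.06277084350586) [[364.0, -480.0], [379.0, -502.0], [482.0, -429.0], [467.0, -408.0]] 0.025498754145083735
shift cm tool [-19.38 -10.87  14.29]
0.72 8849 [126. 121. 117.]
((594.286376953125, -309.62005615234375), (119.44746398925781, 45.115203857421875), 71.03070068359375) [[554.0, -359.0], [596.0, -373.0], [635.0, -260.0], [592.0, -246.0]] 0.02553092160564252
shift cm tool [-0.13  0.66 14.27]
```

View pics/w2.png

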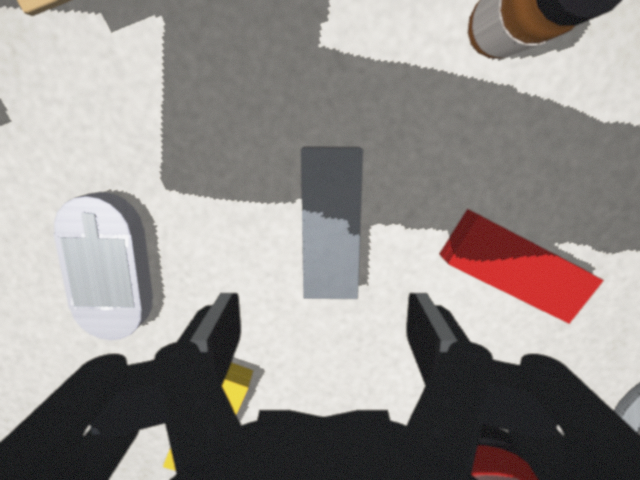

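Grey stone at (332,222) is centred and aligned between the fingers, and the red block and tin are clear. Descend and grasp.

Request:
{"name": "carry_out", "arguments": {
  "increments": [7,-0.1,0.6,4,0,7,0,0,4,0,7,0,0,4,0,7,0,0,1.4,0,7,0,0,0.9,0]
}}

```text
clock: 10.82
eef_pos: [0.5947, -0.3096, 0.0047]
tool_rot: [0.814, 0.582, 0.0, 0.0]
ft_force: [0.4, -0.2, -0.2]
grip_width: 0.0701
grasp_force: 0.0
```

Request:
{"name": "carry_out", "arguments": {
  "increments": [7,0,0,0,0,3.8,0,0,0,0,3.8,0,0,0,0,3.8,0,0,0,0,3.8,0,0,0,0]
}}

```text
clock: 11.45
eef_pos: [0.5957, -0.3102, 0.0069]
tool_rot: [0.814, 0.581, 0.001, 0.002]
ft_force: [-0.2, 0.5, 6.1]
grip_width: 0.0435
grasp_force: 65.0
```

Request:
{"name": "carry_out", "arguments": {
  "increments": [3.8,0,0,-0.5,0,3.8,0,0,-2,0,3.8,0,0,-4,0,3.8,0,0,-4,0,3.8,0,0,-3,0]
}}

```text
clock: 12.08
eef_pos: [0.5942, -0.3094, 0.1409]
tool_rot: [0.814, 0.581, -0.0, -0.0]
ft_force: [0.3, -0.9, -3.2]
grip_width: 0.0436
grasp_force: 64.0
```

Request:
{"name": "carry_out", "arguments": {
  "increments": [3.8,0,0,0,-0.11,3.8,0,0,0,-0.11,3.8,0,0,0,-0.11,3.8,3,-0.4,0,0,3.8,3,-0.4,0,0]
}}

```text
clock: 12.7
eef_pos: [0.5853, -0.2488, 0.1385]
tool_rot: [0.707, 0.707, -0.0, -0.001]
ft_force: [0.2, -0.5, -2.9]
grip_width: 0.0437
grasp_force: 63.9
```

Run:
```python
from h import *
o=st(); p=bot.camera("wrist"); cv2.imwrite("pics/w3.png",p["pixels"])
q=bot.camera("top"); cv2.imwrite("pics/t3.png",q["pixels"][180:340,160:460].repeat(2,0).repeat(2,1))
for d in bot.regions_of(p,"stone")[:2]:
    m=d["mask"];c=cloud(p,m); print(d["p"],p["pixels"][m].mean(0).round(),m.sum(),c.mean(0).round(3))
    s=c[(c[:,2]<.2)]; 
    if len(s)>100:
        r=cv2.minAreaRect(s[:,:2].astype(np.float32)*1000);print(r)
        A=np.c_[s[:,:2]-s[:,:2].mean(0),np.ones(len(s))];print("plane",np.linalg.lstsq(A,s[:,2],rcond=None)[0])
```

```text
t 12.7 p [ 0.5853 -0.2488  0.1385] rpy [-3.139e+00 -1.000e-03  1.570e+00] f [ 0.2 -0.5 -2.9] w 0.04374445994600811 63.88471841812134 q [-0.4   0.56  0.24  1.26  0.    1.17]
0.92 [ 76. 191. 212.] 668 [ 0.453 -0.442  0.026]
((485.5516357421875, -373.653564453125), (264.81396484375, 56.67766189575195), 55.45347595214844)
plane [0.06248534 0.44533175 0.02554724]
0.9 [95. 92. 89.] 29422 [ 0.586 -0.234  0.156]
((585.1655883789062, -304.414306640625), (231.4734344482422, 102.30052947998047), 89.76545715332031)
plane [0.05263638 0.0309741  0.15610942]
```

View pics/w3.png

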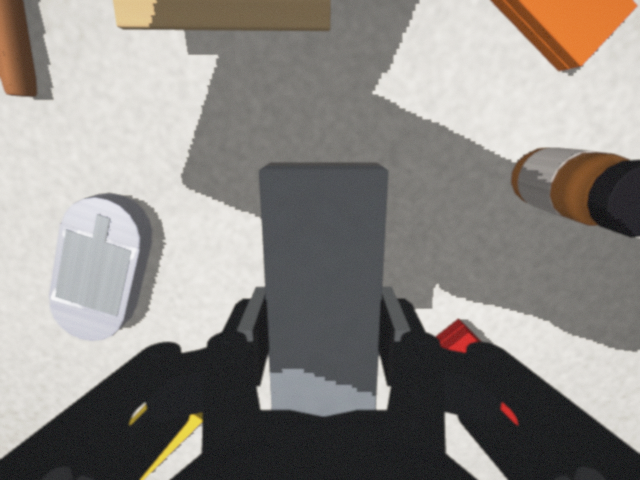

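View pics/t3.png

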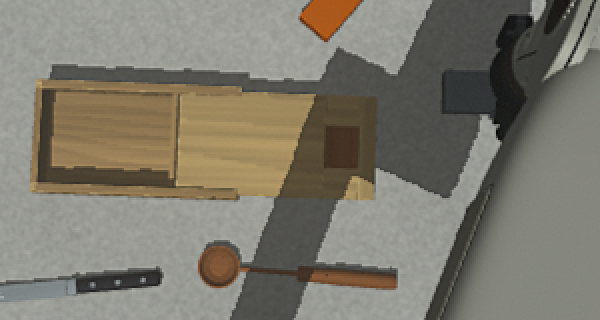

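Stone is gripped level, its far end at (323,168). In the top crop the lid's rear edge is at the partition and the bay is clear. Carry over the bay.

Request:
{"name": "carry_out", "arguments": {
  "increments": [3.8,4.4,-0.56,0,0,3.8,4.4,-0.56,0,0,3.8,4.4,-0.56,0,0,3.8,4.4,-0.56,0,0,3.8,4.4,-0.56,0,0]
}}

```text
clock: 13.48
eef_pos: [0.5582, -0.029, 0.1395]
tool_rot: [0.708, 0.707, -0.0, -0.0]
ft_force: [-0.0, 1.2, -3.1]
grip_width: 0.0432
grasp_force: 63.9
```

Request:
{"name": "carry_out", "arguments": {
  "increments": [3.8,4.4,-0.56,0,0,3.8,4.4,-0.56,0,0,3.8,4.4,-0.56,0,0,3.8,4.4,-0.56,0,0,3.8,4.4,-0.56,0,0]
}}

```text
clock: 14.1
eef_pos: [0.5306, 0.1911, 0.1396]
tool_rot: [0.707, 0.707, -0.0, 0.0]
ft_force: [0.8, 0.0, -2.8]
grip_width: 0.0435
grasp_force: 63.9
```

Request:
{"name": "carry_out", "arguments": {
  "increments": [3.8,0,0,2,0,3.8,0,0,2,0,3.8,0,0,0,0,3.8,0,0,0,0,3.8,0,0,0,0]
}}

```text
clock: 14.72
eef_pos: [0.5314, 0.1904, 0.1009]
tool_rot: [0.707, 0.707, 0.001, 0.0]
ft_force: [0.0, 0.4, -3.1]
grip_width: 0.0437
grasp_force: 63.8
```

Run:
```python
from h import *
o=st(); p=bot.camera("wrist"); cv2.imwrite("pics/w4.png",p["pixels"])
c=cloud(p,np.ones((480,640),bool)); 
# side walls tops
for y in(.20,.23,.26):
    s=c[abs(c[:,1]-y)<.004]; t=s[abs(s[:,2]-.0565)<.004]; g=s[abs(s[:,2]-.117)<.006]
    for nm,k in(("rim",t),("stone",g)):
        if len(k): print(y,nm,"left",k[k[:,0]<.53][:,0].min().round(4) if (k[:,0]<.53).any() else None,"right",k[:,0].max().round(4),len(k))
s=c[(abs(c[:,0]-.53)<.02)]
t=s[abs(s[:,2]-.0565)<.004]; print("back wall y",np.percentile(t[:,1],[2,98]).round(4))
g=s[(s[:,2]>.1)&(s[:,1]>.22)&(s[:,2]<.13)]; print("stone far end y",np.percentile(g[:,1],[50,99]).round(4),np.median(g[:,2]).round(4))
A=np.c_[g[:,:2]-g[:,:2].mean(0),np.ones(len(g))];print("plane",np.linalg.lstsq(A,g[:,2],rcond=None)[0].round(4))
```

```text
t 14.725 p [0.5314 0.1904 0.1009] rpy [ 3.14e+00 -1.00e-03  1.57e+00] f [ 0.   0.4 -3.1] w 0.04365009091450521 63.80707383155823 q [ 0.34  0.45 -0.04  1.07 -0.    1.92]
0.2 rim left 0.4654 right 0.597 573
0.2 stone left 0.4962 right 0.5669 2940
0.23 rim left 0.4653 right 0.5973 658
0.23 stone left 0.509 right 0.5542 2633
0.26 rim left 0.4653 right 0.5974 738
back wall y [0.2704 0.2781]
stone far end y [0.2369 0.2503] 0.1195
plane [-0.0017 -0.0976  0.1189]
```

View pics/w4.png

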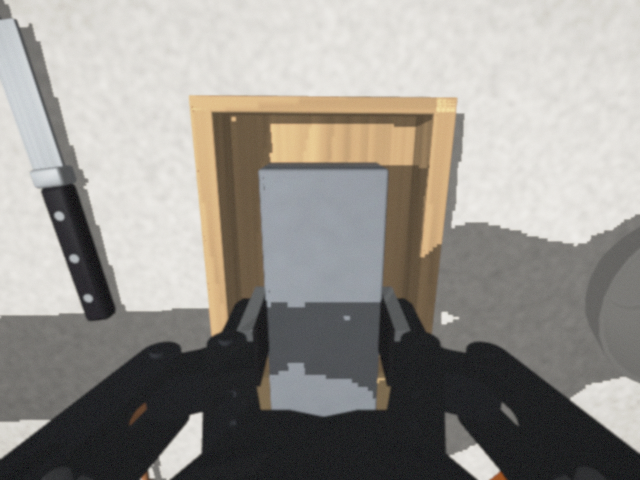

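Stone is centred in x over the bay; it needs 5 mm toward the back wall. Lower.

Request:
{"name": "carry_out", "arguments": {
  "increments": [3.8,0.5,0,0,0,3.8,0,0,2.5,0,3.8,0,0,2.5,0,3.8,0,0,2,0,3.8,0,0,0.8,0]
}}

```text
clock: 15.4
eef_pos: [0.5296, 0.1955, 0.0208]
tool_rot: [0.707, 0.707, -0.001, -0.0]
ft_force: [0.2, 0.1, -3.6]
grip_width: 0.0437
grasp_force: 63.8
```

Request:
{"name": "carry_out", "arguments": {
  "increments": [3.8,0,0,0.2,0,3.8,0,0,0.2,0,3.8,0,0,0.1,0,3.8,0,0,0.1,0,3.8,0,0,0,0]
}}

```text
clock: 16.02
eef_pos: [0.5305, 0.1955, 0.016]
tool_rot: [0.707, 0.707, 0.0, 0.0]
ft_force: [-0.1, 0.4, -3.6]
grip_width: 0.0437
grasp_force: 63.8
```

Request:
{"name": "carry_out", "arguments": {
  "increments": [3.8,0,0,0.1,0,3.8,0,0,0.1,0,3.8,0,0,0,0,3.8,0,0,0,0,3.8,0,0,0,0]
}}

```text
clock: 16.65
eef_pos: [0.5306, 0.1955, 0.0149]
tool_rot: [0.707, 0.707, 0.0, 0.0]
ft_force: [-3.3, -0.6, 5.5]
grip_width: 0.0437
grasp_force: 64.9
```

Touched down (force reversed to +5.5 N). Release and rise.

Request:
{"name": "carry_out", "arguments": {
  "increments": [4.6,0,0,0,0,5.2,0,0,0,0,5.8,0,0,0,0,5.8,0,0,0,0,5.8,0,0,0,0]
}}

```text
clock: 17.27
eef_pos: [0.5305, 0.1955, 0.0137]
tool_rot: [0.707, 0.707, -0.0, -0.0]
ft_force: [0.7, -0.4, -0.2]
grip_width: 0.0578
grasp_force: 0.0
```

Request:
{"name": "carry_out", "arguments": {
  "increments": [5.8,0,0,-0.5,0,5.8,0,0,-2,0,5.8,0,0,-4,0,5.8,0,0,-4,0,5.8,0,0,-3,0]
}}

```text
clock: 17.9
eef_pos: [0.531, 0.1957, 0.1512]
tool_rot: [0.707, 0.707, 0.001, 0.001]
ft_force: [0.3, 0.4, -0.1]
grip_width: 0.0585
grasp_force: 0.0
```

Run:
```python
from h import *
o=st(); p=bot.camera("wrist"); cv2.imwrite("pics/w5.png",p["pixels"])
for d in bot.regions_of(p,"stone")[:2]:
    m=d["mask"];c=cloud(p,m); s=c[abs(c[:,2]-.034)<.01]; print(d["p"],p["pixels"][m].mean(0).round(),len(s))
    if len(s)>100:
        print(cv2.minAreaRect(s[:,:2].astype(np.float32)*1000),np.median(s[:,2]))
        A=np.c_[s[:,:2]-s[:,:2].mean(0),np.ones(len(s))];print("plane",np.linalg.lstsq(A,s[:,2],rcond=None)[0].round(4))
```

```text
t 17.9 p [0.531  0.1957 0.1512] rpy [ 3.139e+00 -1.000e-03  1.571e+00] f [ 0.3  0.4 -0.1] w 0.058462379028435256 0.0 q [ 0.35  0.41  0.04  1.19 -0.    1.92]
0.87 [160. 154. 150.] 9140
((530.9404296875, 195.32144165039062), (120.20008850097656, 45.186824798583984), 89.95465087890625) 0.033536629582331
plane [ 0.0002 -0.0035  0.0335]
0.74 [ 46. 104. 188.] 1064
((700.04052734375, -56.71978759765625), (31.774389266967773, 56.90656661987305), 51.62348556518555) 0.025904054928211406
plane [-0.0006 -0.0086  0.0259]
```

View pics/w5.png

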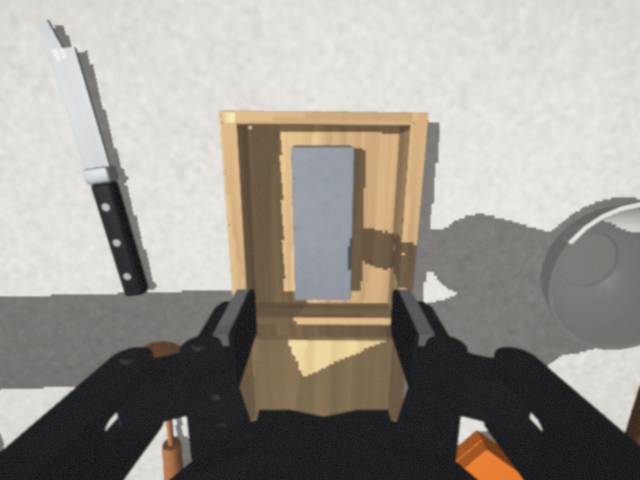

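The stone lies flat at (322,222) in the bay, level and at the right height. Now to the recess.

Request:
{"name": "carry_out", "arguments": {
  "increments": [0,-4,0,0,0,0,-4,0,0,0,0,-4,0,0,0,0,-4,0,0,0,0,-4,0,0,0]
}}

```text
clock: 18.62
eef_pos: [0.5297, -0.0058, 0.1478]
tool_rot: [0.707, 0.707, -0.0, -0.0]
ft_force: [-0.0, 0.1, 0.1]
grip_width: 0.0001
grasp_force: 0.0
```

Request:
{"name": "carry_out", "arguments": {
  "increments": [0,-4,0,0,0,0,-3.4,0,0,0,0,0,0,0,0,0,0,0,0,0,0,0,0,0,0]
}}

```text
clock: 19.25
eef_pos: [0.5302, -0.0775, 0.1485]
tool_rot: [0.707, 0.708, -0.0, -0.0]
ft_force: [0.3, 0.2, -0.5]
grip_width: 0.0002
grasp_force: 0.0
```

Run:
```python
from h import *
o=st(); p=bot.camera("wrist")
print([(np.round(w(p,d["xyz"]),4),round(d["p"],2)) for d in bot.place_of(p,"lid_recess")[:2]])
c=cloud(p,np.ones((480,640),bool)); s=c[(abs(c[:,2]-.0477)<.0012)&(abs(c[:,0]-.53)<.04)&(abs(c[:,1]+.08)<.05)]
print(len(s),np.percentile(s[:,0],[2,98]).round(4),np.percentile(s[:,1],[2,98]).round(4))
```

```text
t 19.25 p [ 0.5302 -0.0775  0.1485] rpy [-3.141 -0.     1.572] f [ 0.3  0.2 -0.5] w 0.00020655908530087537 0.0 q [-0.15  0.36 -0.05  1.16  0.    1.42]
[(array([ 0.5303, -0.0832,  0.0497]), 0.94)]
3448 [0.5047 0.5529] [-0.1013 -0.0633]
```

Request:
{"name": "carry_out", "arguments": {
  "increments": [0,-0.4,0,3,0,0,0,0,3,0,0,0,0,3,0,0,0,0,0.6,0,0,0,0,0.2,0]
}}

```text
clock: 19.98
eef_pos: [0.5308, -0.0821, 0.0512]
tool_rot: [0.707, 0.707, 0.0, 0.0]
ft_force: [-0.1, 0.8, -0.9]
grip_width: 0.0001
grasp_force: 0.0
```

Request:
{"name": "carry_out", "arguments": {
  "increments": [0,0,0,0.15,0,0,0,0,0.1,0,0,0,0,0,0,0,0,0,0,0,0,0,0,0,0]
}}

```text
clock: 20.6
eef_pos: [0.5305, -0.0826, 0.0484]
tool_rot: [0.707, 0.707, 0.0, 0.0]
ft_force: [-0.5, 0.1, 0.2]
grip_width: -0.0002
grasp_force: 0.0
```

Request:
{"name": "carry_out", "arguments": {
  "increments": [0,0,0,0.06,0,0,0.4,0,0,0,0,0.3,0,0,0,0,0.4,0,0,0,0,0.5,0,0,0]
}}

```text
clock: 21.22
eef_pos: [0.5304, -0.0669, 0.0477]
tool_rot: [0.707, 0.707, -0.001, 0.001]
ft_force: [-0.1, -2.7, -0.4]
grip_width: 0.0
grasp_force: 1.3
```

Request:
{"name": "carry_out", "arguments": {
  "increments": [0,0.6,0,0,0,0,0.7,0,0,0,0,0.8,0,0,0,0,0.8,0,0,0,0,0.8,0,0,0]
}}

```text
clock: 21.85
eef_pos: [0.5307, -0.0289, 0.0478]
tool_rot: [0.707, 0.707, 0.0, 0.0]
ft_force: [1.5, -2.4, -1.2]
grip_width: 0.0002
grasp_force: 1.4
```

Request:
{"name": "carry_out", "arguments": {
  "increments": [0,0.8,0,0,0,0,0.8,0,0,0,0,0.8,0,0,0,0,0.8,0,0,0,0,0.8,0,0,0]
}}

```text
clock: 22.48
eef_pos: [0.5306, 0.011, 0.0478]
tool_rot: [0.707, 0.707, 0.0, 0.0]
ft_force: [2.6, -3.1, -0.8]
grip_width: -0.0001
grasp_force: 1.4
```

Request:
{"name": "carry_out", "arguments": {
  "increments": [0,0.8,0,0,0,0,0.8,0,0,0,0,0.8,0,0,0,0,0.8,0,0,0,0,0.7,0,0,0]
}}

```text
clock: 23.1
eef_pos: [0.5304, 0.05, 0.0477]
tool_rot: [0.707, 0.707, -0.0, -0.0]
ft_force: [2.0, -2.6, 0.9]
grip_width: 0.0001
grasp_force: 1.4
```

Request:
{"name": "carry_out", "arguments": {
  "increments": [0,0.5,0,0,0,0,0.4,0,0,0,0,0.4,0,0,0,0,0.3,0,0,0,0,0.2,0,0,0]
}}

```text
clock: 23.72
eef_pos: [0.5304, 0.0676, 0.0477]
tool_rot: [0.707, 0.707, -0.0, -0.0]
ft_force: [1.9, -2.8, 1.0]
grip_width: -0.0001
grasp_force: 1.3
```

Now through the catch in small steps.

Request:
{"name": "carry_out", "arguments": {
  "increments": [0,0.2,0,0,0,0,0.2,0,0,0,0,0.2,0,0,0,0,0.2,0,0,0,0,0.2,0,0,0]
}}

```text
clock: 24.35
eef_pos: [0.5304, 0.0765, 0.0477]
tool_rot: [0.707, 0.707, -0.001, 0.001]
ft_force: [2.2, -6.6, 1.0]
grip_width: 0.0003
grasp_force: 3.8
```

Request:
{"name": "carry_out", "arguments": {
  "increments": [0,0.2,0,0,0,0,0.2,0,0,0,0,0.1,0,0,0,0,0.1,0,0,0,0,0.1,0,0,0]
}}

```text
clock: 24.98
eef_pos: [0.5305, 0.0813, 0.0479]
tool_rot: [0.708, 0.706, -0.002, 0.002]
ft_force: [1.5, -10.6, 2.3]
grip_width: -0.0002
grasp_force: 5.2
```

Request:
{"name": "carry_out", "arguments": {
  "increments": [0,0.1,0,0,0,0,0.1,0,0,0,0,0.1,0,0,0,0,0.1,0,0,0,0,0.1,0,0,0]
}}

```text
clock: 25.6
eef_pos: [0.5303, 0.0886, 0.0477]
tool_rot: [0.707, 0.707, -0.001, 0.001]
ft_force: [1.6, -7.1, 2.3]
grip_width: 0.0001
grasp_force: 3.5
```

Request:
{"name": "carry_out", "arguments": {
  "increments": [0,0.1,0,0,0,0,0.1,0,0,0,0,0.1,0,0,0,0,0,0,0,0,0,0,0,0,0]
}}

```text
clock: 26.22
eef_pos: [0.5303, 0.0889, 0.0477]
tool_rot: [0.708, 0.706, -0.003, 0.003]
ft_force: [1.7, -11.9, 2.2]
grip_width: 0.0003
grasp_force: 6.4
```

Request:
{"name": "carry_out", "arguments": {
  "increments": [0,0.1,0,0,0,0,0.1,0,0,0,0,0.1,0,0,0,0,0,0,0,0,0,0,0,0,0]
}}

```text
clock: 26.85
eef_pos: [0.5303, 0.0891, 0.0477]
tool_rot: [0.709, 0.706, -0.005, 0.005]
ft_force: [1.5, -19.4, 4.7]
grip_width: -0.0
grasp_force: 9.9
```

Solid stop: force climbed to 19 N with no motion, above the catch's peak. Back off, lift and check.

Request:
{"name": "carry_out", "arguments": {
  "increments": [0,-0.4,0,0,0,0,-0.4,0,0,0,0,-0.4,0,0,0,0,0,0,-1,0,0,0,0,-3,0]
}}

```text
clock: 27.48
eef_pos: [0.5286, 0.0839, 0.0869]
tool_rot: [0.707, 0.707, -0.002, -0.002]
ft_force: [0.2, -0.4, 1.3]
grip_width: -0.0002
grasp_force: 0.0
```

Request:
{"name": "carry_out", "arguments": {
  "increments": [0,0,0,-4,0,0,0,0,-4,0,0,0,0,0,0,0,0,0,0,0,0,0,0,0,0]
}}

```text
clock: 28.1
eef_pos: [0.5294, 0.0836, 0.1664]
tool_rot: [0.707, 0.707, -0.001, -0.001]
ft_force: [-0.2, -0.9, 0.1]
grip_width: 0.0
grasp_force: 0.0
```

Run:
```python
from h import *
o=st(); p=bot.camera("wrist"); cv2.imwrite("pics/w6.png",p["pixels"])
c=cloud(p,np.ones((480,640),bool))
s=c[(abs(c[:,2]-.0477)<.0012)&(abs(c[:,0]-.53)<.03)&(abs(c[:,1]-.08)<.04)]
print("recess",np.percentile(s[:,0],[2,98]).round(4),np.percentile(s[:,1],[2,98]).round(4))
q=bot.camera("top")
for n in("tin","knife","spice","bowl","spoon","mug","sauce"): print(n,[(np.round(w(q,d["xyz"]),3),round(d["p"],2)) for d in bot.place_of(q,n)[:1]])
```

```text
t 28.1 p [0.5294 0.0836 0.1664] rpy [-3.139  0.     1.571] f [-0.2 -0.9  0.1] w 3.2529244177263715e-05 0.0 q [ 0.16  0.35 -0.02  1.21  0.    1.73]
recess [0.506  0.5542] [0.0587 0.0968]
tin [(array([ 0.403, -0.281, -0.002]), 0.81)]
knife [(array([0.352, 0.24 , 0.005]), 0.77)]
spice []
bowl [(array([0.757, 0.16 , 0.003]), 0.57)]
spoon [(array([ 0.378, -0.037, -0.   ]), 0.79)]
mug [(array([ 0.372,  0.429, -0.001]), 0.64)]
sauce [(array([ 0.378, -0.037,  0.001]), 0.74)]
```

View pics/w6.png

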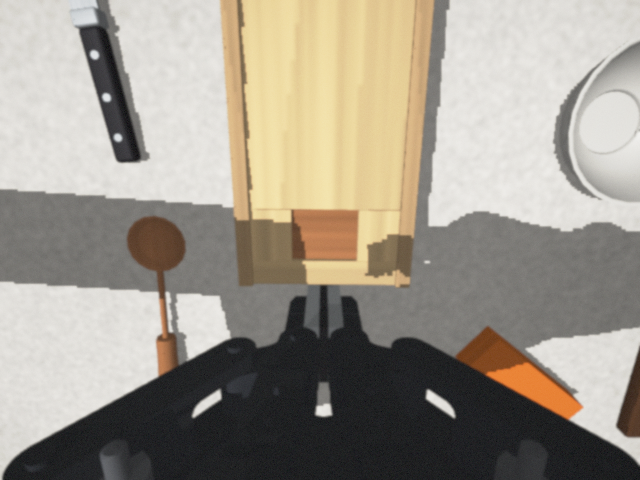

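The lid's front edge is flush with the case front (around pixel y 285). The recess centre is at y 0.078, as expected when home, and nothing near the case has been disturbed.

```bash
python3 -c "
from workcell import bot
print(bot.job_done())"
```

```text
the job is handed in; nothing more can be done
None
```

The sharpening stone lies flat in the long compartment, the lid is home against its stop past the catch, and the job is handed in at about 28 s; the hand-in returned no verdict.

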